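Pack a dressing drum in two layers

TASK

Pack the open steel drum for the next round: first put the small chunky dressing carton on the drum's floor, then lower the round divider plate, knob up, until it lies level on the shoulder inside the drum, over the carton. Finally stand the small ointment jar upright on the divider, lid up, and let go.

Things in the scene. Friction and masses are not known exactly. Their poses are not given: they have to be found in the camera images.
- drum: Open round steel drum, fixed, lid off: outside diameter 218 mm (222 at the rim), inside 210 mm, height 96 mm. Origin: centre of its underside, z up; the inner floor is 4 mm above it. Inside, a flat shoulder ring, its top 58 mm above the origin, leaves a clear opening 154 mm across: the bottom layer passes through it, the divider rests on it.
- carton_mid (a point): Centre (25 mm above the underside) of the small chunky dressing carton, white with a green band, loose: 70 mm long (its x), 46 mm wide (its y), 50 mm high (z up), about 60 g. It stands right of the drum; its place is swapped at random with the jar and a roll of tape. It is not the larger flat carton (120 x 75 x 24 mm).
- divider_knob (a point): Grip point on the knob of the divider, a loose perforated aluminium disc 186 mm across, 3 mm thick, about 150 g, lying knob up left of the drum. The black knob is a plain upright post at its centre, 16 mm in diameter, from 3 to 37 mm above the disc's underside. The point is on the knob's axis 20 mm above the underside; z is the disc's normal, up.
- jar_mid (a point): Centre (17 mm above the underside) of the small squat ointment jar, white with a metal lid, loose: 44 mm in diameter, 34 mm high, z up, about 70 g, standing right of the drum. It is not the wide jar (80 mm across, 50 mm high). On the divider it has room beside the knob all round, its centre 35 to 70 mm from the knob's axis.

How it is judged:
By the outcome, as a careful person would: the job done as asked, in the order asked, and still so for the second after the job is handed in, with the robot touching nothing.
It also fails if it takes over 69 s, if anything falls off the work surface, if the arm or the gripper's body presses on something with over 40 N, if the wrist force passes 120 N, or if a joint passes its speed limit or range.

ROBOT

A 6-joint arm with a two-finger parallel gripper is mounted at the origin on the work surface. World frame = base frame: x ahead of the robot, y to its left, z up, the work surface at z = 0. Lengths are in m, angles in rad, forces in N, time in s.
With the tool pointing down it reaches from about 0.275 to 0.75 m from the base axis. Payload 10.2 kg.
Tool frame: the origin (TCP) lies between the finger pads; the fingertips stand 19 mm ahead of it and the grasp point (between the pads) is the TCP (tip_reach is the distance from the TCP to the fingertips, in m); x points along the fingers, z is the direction in which the jaws open and shut, and the axes are right-handed (so a half turn about x gives the same grasp; the last joint's range is limited). The gripper opens to 88 mm and grips with 3 to 60 N. Pads are 18 mm wide; open, the fingers measure 123 mm over their backs; the gripper's body (75 mm by 187 mm) begins 45 mm behind the grasp point.
Start: joints at [0.881, 0.313, 1.498, -0, 1.331, -0.223], TCP at [0.236, 0.469, 0.258] pointing down, gripper open.
Joint ranges: [-2.94, 2.94], [-0.97, 2.17], [0.19, 2.56], [-1.23, 4.37], [0.02, 3.11], [-2.88, 2.88]. Speed limits (rad/s): [2.39, 2.39, 3.01, 3.14, 3.14, 3.14].

INTERFACE

Orientations are given as a 3x3 rotation matrix whose columns are the frame's x, y, z axes.
In Python, from plant import read_state, read_camera, close_job, silhouettes, tip_reach gives the robot as it stands. The module is installed in compiled form; this text tells all that it offers.
- The arm moves only by the tool jog_arm, never from a script. Its arguments are lists of equal length, an entry for each row: "linear": the shift along the tool's x, y, z scaled (see below), a list of three; "spin": the turn about the tool's x scaled (see below). In form: {"linear": [[x, y, z], ...], "spin": [spin, ...]}. A call has 1 to 12 rows; each row shifts and turns the pose as measured when the row begins, along the tool's axes as they then stand; what a row does not reach is not made up. The controller multiplies each number of a shift by 0.1 m and each number of a turn by 45 degrees. A row lasts 1/12 s, in which the tool goes at most 41.7 mm and 7.16 degrees, less where a joint would pass 70% of its speed; a pose out of reach is approached as far as the arm can. A call with a number of a shift or a turn outside -1 to 1 is refused whole. A call with a gripper value outside its range is refused whole. "gripper" is the opening, from 0 (shut) to 1 (fully open), set as the call begins (left out, the last holds). The fingers move at their own pace and stop on an object; "grip_force" is the grip in N (left out, the last holds). Time passes only in rows, so rows that do not move let the fingers close. It gives the time, the measured TCP pose, the force and the opening at its end, in the units of the state.
- read_state(): the state, without advancing time (a new reading comes with each control period).
- read_camera(name): name is "side" or "top"; returns a dict with "img" (480x640x3 uint8, red, green, blue), "intrinsics" (3x3 intrinsics, pixels), "dist_coeffs" ([k1, k2, p1, p2, k3] as OpenCV has them; the pictures are not rectified), "rvec" (rotation vector, rad) and "tvec" (3), from world to camera coordinates, as OpenCV has them. Camera axes: x right, y down, z forward; pixel columns grow to the right and rows downward; lengths in m; the calibration is good to about 2 mm. A picture is of the moment at which its call begins. There is no depth.
- close_job(): hands the job in, once; it reports no verdict.
Trained networks look in a picture, given as the dict that the camera call returned (one of the last four; its "shot" number tells which), for a name from the list of things; names that differ only in an ending like _2 or _b are one class to them, and where a whole thing is asked for, a point or a joint stands for the part that bears it (a point fixed in the world has none). Each returns a list of dicts, best first, with "confidence" (0 to 1); they miss things now and then, are a little off and sometimes report something else, mostly with a low value. They report only what shows in the picture. A call takes as long as a camera call.
- silhouettes(picture, target): "pixels" (480x640 bool, what is visible of it) and "point" ([column, row] in pixels, amid what is visible of it).
The state is a dict: "clock": time; "joints": joint angles; "joint_velocities": joint speeds; "tau": joint torques, N m; "tool_pos": TCP position; "eef_rot": TCP orientation; "force": force on the tool from outside, world axes, zero at the start; "wrist_torque": the same for the moment, N m; "opening": opening from 0.0 (shut) to 1.0 (fully open).
Only numpy, scipy, OpenCV 4.12 (cv2) and the standard library are available. Lean on these libraries where they do the work, as an engineer would, in place of code of your own. Each camera call takes 0.05 s, during which the arm holds its last target.

## Working session

There is one attempt and no reset: what is moved stays moved. The work goes in short steps, Python scripts to look and compute and a tool call to move; the robot and the scene stay as the last step left them, time stands still between calls to the robot, and variables do not carry over. Pictures are saved under pics/ and viewed, and the job is handed in when it is done.

Besides the shell and the picture viewer there is one more tool, called after ">>>" as a command line: name --pt "numbers of a row" for each row, then --argument value for the rest. jog_arm: Moves the arm, as the interface text tells. Its arguments: {"type":"object","properties":{"linear":{"type":"array","items":{"type":"array","items":{"type":"number"}}},"spin":{"type":"array","items":{"type":"number"}},"gripper":{"type":"number"},"grip_force":{"type":"number"}},"required":["linear","spin"]}

```bash
mkdir -p pics; ls; python3 - <<'E'
from plant import *
import cv2, numpy as np
s=read_state(); print(s)
for n in ("top","side"):
    c=read_camera(n); cv2.imwrite(f"pics/{n}0.png",c["img"][:,:,::-1])
    print(n,c["intrinsics"],c["dist_coeffs"],c["rvec"],c["tvec"],c["shot"])
    R=cv2.Rodrigues(np.array(c["rvec"],float))[0]; print(-R.T@np.array(c["tvec"],float).ravel())
    for t in ("drum","carton_mid","divider_knob","jar_mid"):
        for d in silhouettes(c,t)[:3]: print(t,d["confidence"],d["point"],d["pixels"].sum())
E
```

```text
pics
{'clock': 0.0, 'joints': array([ 8.80608173e-01,  3.13468790e-01,  1.49844934e+00, -3.82010922e-05,
        1.33095924e+00, -2.23389920e-01]), 'joint_velocities': array([-0.00057257,  0.00180304, -0.00082492, -0.00018229, -0.00095541,
        0.00023943]), 'tau': array([-1.69340215e-04, -4.02200890e+01, -2.52279621e+01,  6.95005618e-02,
        3.50678712e-02, -9.07473213e-05]), 'tool_pos': array([0.23613589, 0.46865147, 0.25714681]), 'eef_rot': array([[-7.89341445e-04, -8.93017748e-01,  4.50020753e-01],
       [-1.01430425e-03,  4.50021377e-01,  8.93017207e-01],
       [-9.99999174e-01,  2.48437530e-04, -1.26101222e-03]]), 'force': array([-0.51447779, -0.70261559, -0.17880519]), 'wrist_torque': array([-0.01487591,  0.01096653,  0.07800218]), 'opening': 0.9997087749944005}
top [[593.67062559   0.         320.18619755]
 [  0.         593.67062559 234.60963017]
 [  0.           0.           1.        ]] [-0.09181145  0.          0.          0.          0.        ] [ 2.18981693 -2.1298527   0.10127114] [-0.03368479  0.49516671  1.34073013] 1
[ 0.35009826 -0.04021547  1.38553093]
drum 0.92 [305.0, 226.7] 7941
carton_mid 0.6 [426.3, 194.2] 732
divider_knob 0.71 [168.3, 238.3] 4863
jar_mid 0.7 [421.0, 268.9] 321
side [[578.28986785   0.         317.2086499 ]
 [  0.         578.28986785 249.86252361]
 [  0.           0.           1.        ]] [-0.03323581  0.          0.          0.          0.        ] [ 0.01461133 -2.81745158  1.34646977] [0.48985942 0.05125574 1.0497537 ] 2
[0.46763302 0.79255672 0.70551076]
drum 0.76 [306.7, 263.3] 13083
carton_mid 0.65 [273.5, 187.7] 1073
divider_knob 0.6 [317.9, 438.0] 11005
jar_mid 0.61 [351.9, 191.0] 402
```

View pics/top0.png

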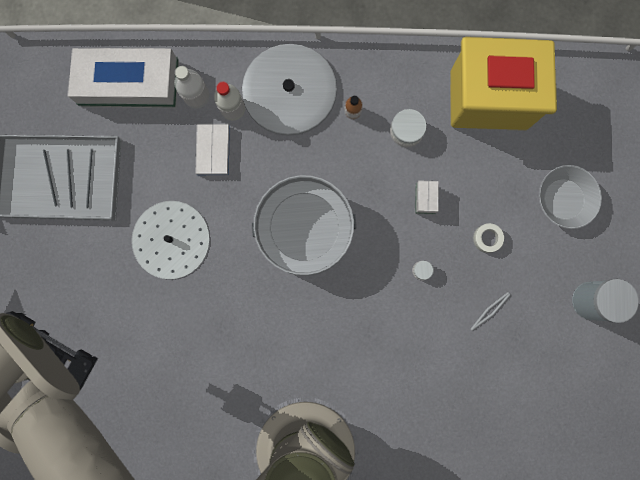

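View pics/side0.png

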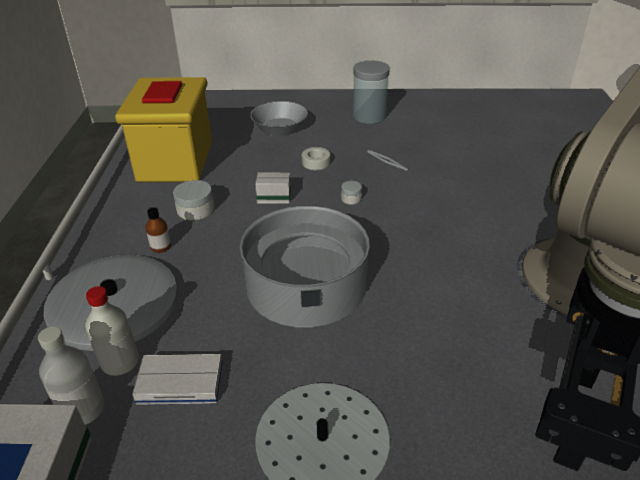

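```bash
cat > h.py <<'E'
from plant import *
import cv2, numpy as np
from scipy.optimize import minimize
def proj(c,P):
    return cv2.projectPoints(np.asarray(P,float),np.array(c["rvec"],float),np.array(c["tvec"],float),np.array(c["intrinsics"]),np.array(c["dist_coeffs"]))[0].reshape(-1,2)
def cyl(r,z0,z1):
    t=np.linspace(0,2*np.pi,72,endpoint=False); return np.array([[r*np.cos(a),r*np.sin(a),z] for z in (z0,z1) for a in t])
def box(l,w,h): return np.array([[x*l/2,y*w/2,z] for x in(-1,1) for y in (-1,1) for z in (0,h)])
M={"drum":cyl(.110,0,.096),"carton_mid":box(.07,.046,.05),"divider_knob":cyl(.093,0,.003),"jar_mid":cyl(.022,0,.034)}
def place(m,x,y,a,z=0):
    c,s=np.cos(a),np.sin(a); return m@np.array([[c,-s,0],[s,c,0],[0,0,1]]).T+[x,y,z]
def iou(c,mask,P):
    hull=cv2.convexHull(proj(c,P).astype(np.float32)).reshape(-1,2)
    S=4; b=np.zeros((480*S,640*S),np.uint8)
    x0,y0=np.maximum(np.floor(hull.min(0))-20,0).astype(int); x1,y1=np.minimum(np.ceil(hull.max(0))+20,[640,480]).astype(int)
    if x1<=x0 or y1<=y0: return 0
    b=np.zeros(((y1-y0)*S,(x1-x0)*S),np.uint8)
    cv2.fillPoly(b,[np.round(((hull-[x0,y0]+.5)*S-.5)*16).astype(int)],1,shift=4)
    k=np.kron(mask[y0:y1,x0:x1].astype(np.uint8),np.ones((S,S),np.uint8))
    i=(b&k).sum(); return i/(b.sum()+mask.sum()*S*S-i)
def ground(c,p,z=0):
    K=np.array(c["intrinsics"]);u=cv2.undistortPoints(np.array([[p]],float),K,np.array(c["dist_coeffs"])).ravel()
    R=cv2.Rodrigues(np.array(c["rvec"],float))[0];o=-R.T@np.array(c["tvec"],float).ravel();d=R.T@np.array([*u,1]);return (o+d*(z-o[2])/d[2])[:2]
def fit(views,name,x0,z=0,yaws=(0,)):
    best=None
    for a in yaws:
        sc=[.01,.01,.3]; n=3 if len(yaws)>1 else 2
        f=lambda v:-sum(iou(c,m,place(M[name],x0[0]+v[0]*.01,x0[1]+v[1]*.01,a+(v[2]*.3 if n==3 else 0),z)) for c,m in views)
        sim=np.vstack([np.zeros(n),np.eye(n)])
        r=minimize(f,np.zeros(n),method="Nelder-Mead",options=dict(initial_simplex=sim,xatol=.005,fatol=1e-4))
        if best is None or r.fun<best[0]: best=(r.fun,x0[0]+r.x[0]*.01,x0[1]+r.x[1]*.01,a+(r.x[2]*.3 if n==3 else 0))
    return best
E
python3 - <<'E'
from h import *
T=read_camera("top");S=read_camera("side")
for n in M:
    dt=silhouettes(T,n);ds=silhouettes(S,n)
    if not dt or not ds: print(n,"missing",len(dt),len(ds)); continue
    vt=(T,dt[0]["pixels"]);vs=(S,ds[0]["pixels"])
    z={"drum":.05,"divider_knob":0}.get(n,.03)
    x0=ground(T,dt[0]["point"],z); ys=(0,.5,1,1.5,2,2.6) if n=="carton_mid" else (0,)
    for lab,v in (("both",[vt,vs]),("top",[vt]),("side",[vs])):
        print(n,lab,np.round(fit(v,n,x0,0,ys),4))
    print(dt[0]["confidence"],ds[0]["confidence"])
E
```

```text
drum both [-1.9507  0.5109  0.0156  0.    ]
drum top [-0.9803  0.5113  0.0166  0.    ]
drum side [-0.9823  0.5101  0.0125  0.    ]
0.57 0.73
carton_mid both [-1.8164  0.5895 -0.2625  0.0298]
carton_mid top [-0.9341  0.5907 -0.2617  3.1957]
carton_mid side [-0.9705  0.5893 -0.2676  3.131 ]
0.61 0.61
divider_knob both [-1.9695  0.4779  0.3351  0.    ]
divider_knob top [-0.9849  0.4779  0.3355  0.    ]
divider_knob side [-0.9887  0.4776  0.3341  0.    ]
0.69 0.97
jar_mid both [-1.8169  0.4207 -0.2571  0.    ]
jar_mid top [-0.9443  0.4212 -0.2564  0.    ]
jar_mid side [-0.9253  0.4201 -0.2618  0.    ]
0.68 0.8
```

>>> jog_arm --pt "0 0 0" --pt "0 0 0" --pt "0 0 0" --pt "0 0 0" --pt "0 0 0" --spin '[-0.15, -0.15, -0.15, -0.14, 0]'

```text
clock: 1.42
tool_pos: [0.2363, 0.4688, 0.2577]
eef_rot: [[-0.0, -1.0, -0.017], [-0.0, -0.017, 1.0], [-1.0, 0.0, -0.0]]
force: [-0.1, -0.2, 0.1]
opening: 0.998
```

```bash
cat > d.py <<'E'
import sys,numpy as np
from plant import read_state
s=read_state();R=s["eef_rot"];t=np.array([float(a) for a in sys.argv[1:4]])
d=R.T@(t-s["tool_pos"])
print("clk %.2f"%s["clock"],"pos",s["tool_pos"].round(4),"units",(d/.1).round(3),"az",np.degrees(np.arctan2(R[1,2],R[0,2])).round(2),"tilt",R[2].round(3),"open",round(s["opening"],3),"F",s["force"].round(1))
E
python3 d.py .59 -.264 .257
```

```text
clk 1.42 pos [0.2363 0.4688 0.2577] units [ 7.000e-03 -3.410e+00 -7.389e+00] az 90.99 tilt [-1.  0. -0.] open 0.998 F [-0.1 -0.2  0.1]
```

>>> jog_arm --pt "0 -0.16 -0.345" --pt "0 -0.16 -0.345" --pt "0 -0.16 -0.345" --pt "0 -0.16 -0.345" --pt "0 -0.16 -0.345" --pt "0 -0.16 -0.345" --pt "0 -0.16 -0.345" --pt "0 -0.16 -0.345" --pt "0 -0.16 -0.345" --pt "0 -0.16 -0.345" --pt "0 -0.16 -0.345" --pt "0 -0.16 -0.345" --spin '[0, 0, 0, 0, 0, 0, 0, 0, 0, 0, 0, 0]'

```text
clock: 2.42
tool_pos: [0.432, 0.0413, 0.2581]
eef_rot: [[0.005, -1.0, 0.017], [0.002, 0.017, 1.0], [-1.0, -0.005, 0.002]]
force: [1.2, 0.7, 0.9]
opening: 1.0
```

```bash
python3 d.py .59 -.264 .257
```

```text
clk 2.42 pos [0.432  0.0413 0.2581] units [ 0.012 -1.632 -3.025] az 89.01 tilt [-1.    -0.005  0.002] open 1.0 F [1.2 0.7 0.9]
```

>>> jog_arm --pt "0 -0.19 -0.35" --pt "0 -0.19 -0.35" --pt "0 -0.19 -0.35" --pt "0 -0.19 -0.35" --pt "0 -0.19 -0.35" --pt "0 -0.19 -0.35" --pt "0 -0.19 -0.35" --pt "0 -0.19 -0.35" --pt "0 -0.1 -0.2" --pt "0 0 0" --spin '[0, 0, 0, 0, 0, 0, 0, 0, 0, 0]'

```text
clock: 3.25
tool_pos: [0.5875, -0.2866, 0.2568]
eef_rot: [[0.007, -0.998, 0.065], [0.002, 0.065, 0.998], [-1.0, -0.006, 0.002]]
force: [-0.9, 0.7, -0.4]
opening: 1.001
```

```bash
python3 d.py .59 -.264 .052
```

```text
clk 3.25 pos [ 0.5875 -0.2866  0.2568] units [2.049 0.003 0.222] az 86.25 tilt [-1.    -0.006  0.002] open 1.001 F [-0.9  0.7 -0.4]
```

>>> jog_arm --pt "0 0 0.22" --pt "0.3 0 0" --pt "0.3 0 0" --pt "0.3 0 0" --pt "0.3 0 0" --pt "0.1 0 0" --pt "0 0 0" --spin '[-0.1, 0, 0, 0, 0, 0, 0]'

```text
clock: 3.83
tool_pos: [0.5898, -0.2616, 0.1234]
eef_rot: [[0.009, -1.0, 0.005], [0.001, 0.005, 1.0], [-1.0, -0.009, 0.001]]
force: [-0.2, 0.4, -0.3]
opening: 1.0
```

```bash
python3 d.py .59 -.264 .051; python3 - <<'E'
from h import *
for n in ("top","side"):
    c=read_camera(n); I=c["img"][:,:,::-1]
    p=proj(c,[[.59,-.264,.05]])[0].astype(int); x,y=p
    cv2.imwrite(f"pics/{n}1.png",cv2.resize(I[max(0,y-75):y+75,x-100:x+100],(800,600)))
E
```

```text
clk 3.83 pos [ 0.5898 -0.2616  0.1234] units [ 0.724  0.004 -0.025] az 89.72 tilt [-1.    -0.009  0.001] open 1.0 F [-0.2  0.4 -0.3]
```

View pics/side1.png

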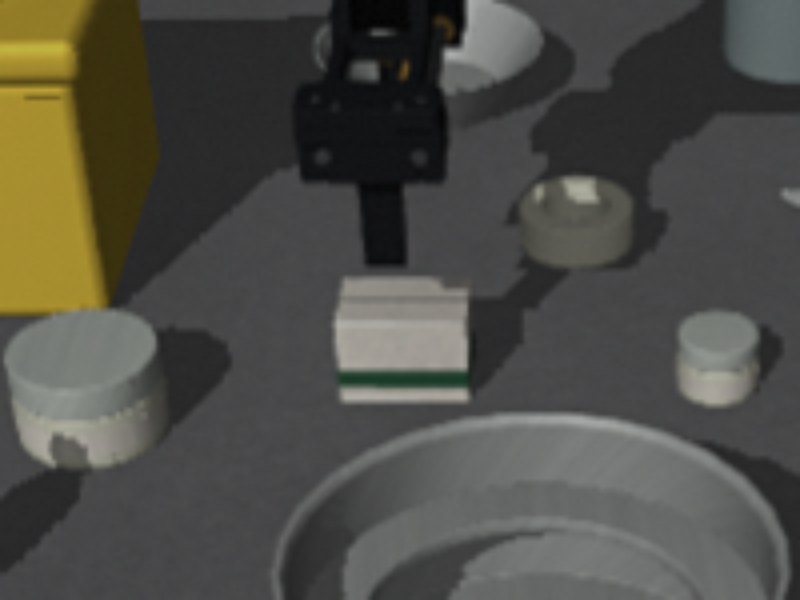

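The gripper hangs centred in x above the carton (crop 400,340), with the finger at crop (385,220), and the neighbours are clear.

>>> jog_arm --pt "0.3 0 -0.02" --pt "0.3 0 0" --pt "0.12 0 0" --pt "0 0 0" --spin '[0, 0, 0, 0]'

```text
clock: 4.27
tool_pos: [0.596, -0.2669, 0.0621]
eef_rot: [[0.026, -1.0, 0.006], [-0.011, 0.006, 1.0], [-1.0, -0.026, -0.011]]
force: [0.3, 0.5, 0.5]
opening: 0.999
```

>>> jog_arm --pt "0 0 0" --pt "0 0 0" --pt "0 0 0" --pt "0 0 0" --pt "0 0 0" --pt "0 0 0" --pt "0 0 0" --pt "0 0 0" --spin '[0, 0, 0, 0, 0, 0, 0, 0]' --gripper 0.3 --grip_force 15

```text
clock: 4.93
tool_pos: [0.5991, -0.2688, 0.0718]
eef_rot: [[0.037, -0.999, 0.007], [-0.018, 0.006, 1.0], [-0.999, -0.037, -0.018]]
force: [0.0, -0.1, 0.1]
opening: 0.416
```

```bash
python3 d.py .511 .015 .19
```

```text
clk 4.93 pos [ 0.5991 -0.2688  0.0718] units [-1.266  0.855  2.81 ] az 89.59 tilt [-0.999 -0.037 -0.018] open 0.416 F [ 0.  -0.1  0.1]
```

```bash
python3 - <<'E'
from plant import *
import time
s=read_state()
for k in("joints","joint_velocities","tau","tool_pos","force","wrist_torque","opening"):print(k,s[k])
c=read_camera("side")
s=read_state();print(s["clock"],s["tool_pos"],s["joint_velocities"])
import cv2;cv2.imwrite("pics/side2.png",c["img"][100:250,200:400,::-1].repeat(4,0).repeat(4,1))
E
```

```text
joints [-0.60188341  0.76061159  1.29205751  0.00674856  1.04812254 -2.16918884]
joint_velocities [ 0.00055563 -0.00263815 -0.00268613 -0.00136641 -0.00091865 -0.00156341]
tau [ 4.79273120e-03 -5.60894608e+01 -2.25108039e+01 -3.55922047e-02
 -5.13317459e-02 -1.62148452e-03]
tool_pos [ 0.59913623 -0.26883176  0.0717898 ]
force [ 0.02474005 -0.14191977  0.11462518]
wrist_torque [0.03389776 0.05712138 0.00370446]
opening 0.416411558253058
4.9833 [ 0.59914615 -0.2688193   0.07176009] [ 0.00035661  0.00126154  0.00212283  0.00022285 -0.00124997 -0.00051643]
```

View pics/side2.png

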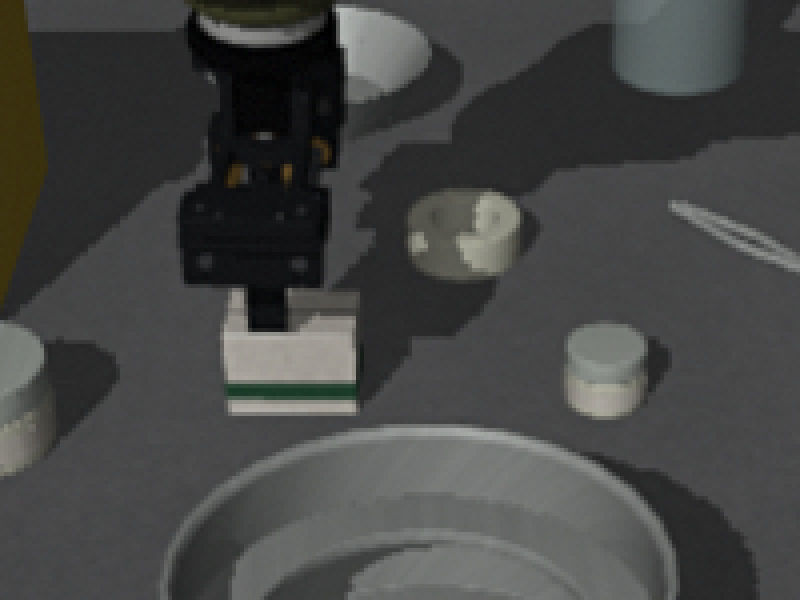

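>>> jog_arm --pt "0 0 0" --pt "0 0 0" --pt "0 0 0" --spin '[0, 0, 0]'

```text
clock: 5.23
tool_pos: [0.599, -0.2688, 0.0716]
eef_rot: [[0.037, -0.999, 0.007], [-0.018, 0.006, 1.0], [-0.999, -0.037, -0.018]]
force: [0.6, 1.1, 0.5]
opening: 0.301
```

```bash
python3 d.py .59 -.264 .051; python3 - <<'E'
from h import *
T=read_camera("top");S=read_camera("side")
n="carton_mid"
dt=silhouettes(T,n);ds=silhouettes(S,n)
for c,d,l in((T,dt,"t"),(S,ds,"s")):
    for e in d[:2]: print(l,e["confidence"],e["point"],e["pixels"].sum())
S_=S
print(np.round(fit([(S,ds[0]["pixels"])],n,(.59,-.264),0,(-.1,.1,)),4))
E
```

```text
clk 5.23 pos [ 0.599  -0.2688  0.0716] units [0.201 0.098 0.051] az 89.6 tilt [-0.999 -0.037 -0.018] open 0.301 F [0.6 1.1 0.5]
s 0.58 [277.0, 191.8] 888
[-0.8443  0.589  -0.267   0.0434]
```

>>> jog_arm --pt "-0.1 0 0" --pt "-0.3 0 0" --pt "-0.3 0 0" --pt "0 0 0" --pt "0 0 0" --pt "0 0 0" --pt "0 0 0" --pt "0 0 0" --spin '[0, 0, 0, 0, 0, 0, 0, 0]' --gripper 1

```text
clock: 6.1
tool_pos: [0.5958, -0.2671, 0.1455]
eef_rot: [[0.035, -0.999, 0.007], [-0.017, 0.006, 1.0], [-0.999, -0.035, -0.017]]
force: [-0.3, 0.1, 0.9]
opening: 0.884
```

```bash
python3 d.py .59 -.264 .051
```

```text
clk 6.10 pos [ 0.5958 -0.2671  0.1455] units [0.941 0.091 0.046] az 89.6 tilt [-0.999 -0.035 -0.017] open 0.884 F [-0.3  0.1  0.9]
```

>>> jog_arm --pt "0.15 0.04 0.02" --pt "0.15 0.04 0.03" --pt "0.1 0 0" --pt "0 0 0" --spin '[0, 0, 0, 0]'

```text
clock: 6.43
tool_pos: [0.5884, -0.2622, 0.1012]
eef_rot: [[0.032, -0.999, 0.007], [-0.015, 0.007, 1.0], [-0.999, -0.032, -0.015]]
force: [0.2, -0.7, 0.3]
opening: 1.0
```

```bash
python3 d.py .59 -.264 .051; python3 - <<'E'
from h import *
s=read_state();print(s["joints"],s["joint_velocities"],s["tau"])
E
```

```text
clk 6.43 pos [ 0.5884 -0.2622  0.1012] units [ 0.502  0.    -0.01 ] az 89.59 tilt [-0.999 -0.032 -0.015] open 1.0 F [ 0.2 -0.7  0.3]
[-0.60290114  0.70208688  1.31423323  0.0066763   1.09017283 -2.16982634] [ 2.10200597e-03 -9.57209134e-03 -1.26227182e-03 -2.94507816e-05
  1.60397126e-02  9.50650965e-04] [ 1.13308341e-01 -5.55080616e+01 -2.34278154e+01 -3.05617147e-02
 -3.46112810e-01 -3.58984340e-03]
```

>>> jog_arm --pt "0.12 0 0" --pt "0.12 0 0" --pt "0 0 0" --spin '[0, 0, 0]'

```text
clock: 6.68
tool_pos: [0.5895, -0.2629, 0.0748]
eef_rot: [[0.032, -0.999, 0.007], [-0.015, 0.007, 1.0], [-0.999, -0.032, -0.015]]
force: [-0.1, 0.8, 0.7]
opening: 0.995
```

```bash
python3 d.py .59 -.264 .051; python3 - <<'E'
from h import *
s=read_state();print(s["joints"],s["joint_velocities"],s["tau"])
E
```

```text
clk 6.68 pos [ 0.5895 -0.2629  0.0748] units [ 0.238  0.003 -0.008] az 89.59 tilt [-0.999 -0.032 -0.015] open 0.995 F [-0.1  0.8  0.7]
[-0.60271663  0.73749035  1.32670171  0.00677845  1.04291023 -2.16990386] [-0.00061005 -0.00823356 -0.01643555 -0.00122038  0.01752252 -0.00058004] [ 1.39598432e-02 -5.64505863e+01 -2.32302332e+01 -3.28977057e-02
 -3.42128836e-01 -4.33428650e-03]
```

>>> jog_arm --pt "0.1 0 0" --pt "0.1 0 0" --pt "0 0 0" --spin '[0, 0, 0]'

```text
clock: 6.93
tool_pos: [0.5905, -0.2634, 0.0527]
eef_rot: [[0.032, -0.999, 0.007], [-0.015, 0.007, 1.0], [-0.999, -0.032, -0.015]]
force: [0.2, 0.0, 0.1]
opening: 0.999
```

```bash
python3 d.py .59 -.264 .051; python3 - <<'E'
from h import *
s=read_state();print(s["joints"],s["joint_velocities"],s["tau"])
E
```

```text
clk 6.93 pos [ 0.5905 -0.2634  0.0527] units [ 0.017  0.006 -0.005] az 89.59 tilt [-0.999 -0.032 -0.015] open 0.999 F [0.2 0.  0.1]
[-0.60257005  0.76870616  1.33436326  0.00694617  1.00368552 -2.1700073 ] [ 0.00107825 -0.00779496 -0.01063107  0.00071627  0.01273944  0.00131267] [-1.12687110e-02 -5.66003358e+01 -2.24974394e+01 -3.27166356e-02
 -2.91095311e-01 -4.02271544e-03]
```

>>> jog_arm --pt "0.01 0 0" --pt "0 0 0" --pt "0 0 0" --spin '[0, 0, 0]' --gripper 0.3

```text
clock: 7.18
tool_pos: [0.5907, -0.2636, 0.0514]
eef_rot: [[0.032, -0.999, 0.007], [-0.015, 0.007, 1.0], [-0.999, -0.032, -0.015]]
force: [-0.1, 0.2, -0.1]
opening: 0.798
```

```bash
python3 d.py .59 -.264 .051
```

```text
clk 7.18 pos [ 0.5907 -0.2636  0.0514] units [ 0.004  0.007 -0.004] az 89.58 tilt [-0.999 -0.032 -0.015] open 0.798 F [-0.1  0.2 -0.1]
```

>>> jog_arm --pt "0 0 0" --pt "0 0 0" --pt "0 0 0" --pt "0 0 0" --pt "0 0 0" --spin '[0, 0, 0, 0, 0]'

```text
clock: 7.6
tool_pos: [0.5912, -0.2639, 0.0529]
eef_rot: [[0.034, -0.999, 0.007], [-0.016, 0.007, 1.0], [-0.999, -0.034, -0.016]]
force: [0.2, 1.1, -1.0]
opening: 0.519
```

```bash
python3 d.py .511 .015 .051
```

```text
clk 7.60 pos [ 0.5912 -0.2639  0.0529] units [-0.054  0.821  2.783] az 89.59 tilt [-0.999 -0.034 -0.016] open 0.519 F [ 0.2  1.1 -1. ]
```

>>> jog_arm --pt "-0.05 0 0" --pt "-0.15 0 0" --pt "-0.25 0 0" --pt "-0.25 0 0" --pt "-0.25 0 0" --pt "-0.25 0 0" --pt "-0.1 0 0" --pt "0 0 0" --spin '[0, 0, 0, 0, 0, 0, 0, 0]' --grip_force 20

```text
clock: 8.27
tool_pos: [0.5857, -0.2611, 0.1889]
eef_rot: [[0.031, -0.999, 0.007], [-0.014, 0.007, 1.0], [-0.999, -0.031, -0.014]]
force: [-0.5, -0.4, -0.3]
opening: 0.519
```

```bash
python3 d.py .511 .015 .19;  python3 - <<'E'
from h import *
c=read_camera("side");cv2.imwrite("pics/side3.png",c["img"][:,:,::-1])
E
```

```text
clk 8.27 pos [ 0.5857 -0.2611  0.1889] units [-0.074  0.765  2.755] az 89.59 tilt [-0.999 -0.031 -0.014] open 0.519 F [-0.5 -0.4 -0.3]
```

View pics/side3.png

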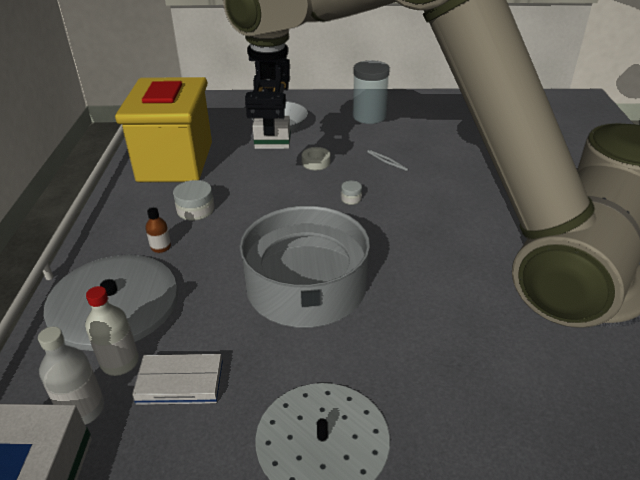

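The carton is held at pixel (271,132), clear of the table.

>>> jog_arm --pt "0 0.04 0.15" --pt "0 0.08 0.28" --pt "0 0.08 0.28" --pt "0 0.08 0.28" --pt "0 0.08 0.28" --pt "0 0.08 0.28" --pt "0 0.08 0.28" --pt "0 0.08 0.28" --pt "0 0.08 0.28" --pt "0 0.04 0.15" --pt "0 0 0" --spin '[0, 0, 0, 0, 0, 0, 0, 0, 0, 0, 0]'

```text
clock: 9.23
tool_pos: [0.5047, 0.0054, 0.1635]
eef_rot: [[0.003, -1.0, 0.011], [-0.003, 0.011, 1.0], [-1.0, -0.003, -0.003]]
force: [0.5, 0.1, -0.6]
opening: 0.519
```

```bash
python3 d.py .511 .015 .057
```

```text
clk 9.23 pos [0.5047 0.0054 0.1635] units [ 1.065 -0.059  0.1  ] az 89.36 tilt [-1.    -0.003 -0.003] open 0.519 F [ 0.5  0.1 -0.6]
```

>>> jog_arm --pt "0 -0.06 0.1" --pt "0.15 0 0" --pt "0.15 0 0" --pt "0.15 0 0" --pt "0.15 0 0" --pt "0.1 0 0" --pt "0 0 0" --spin '[0, 0, 0, 0, 0, 0, 0]'

```text
clock: 9.82
tool_pos: [0.5087, 0.0133, 0.0827]
eef_rot: [[-0.007, -1.0, 0.01], [-0.002, 0.01, 1.0], [-1.0, 0.007, -0.002]]
force: [-1.3, 0.4, -0.7]
opening: 0.521
```

```bash
python3 d.py .511 .015 .057
```

```text
clk 9.82 pos [0.5087 0.0133 0.0827] units [ 0.257 -0.025  0.017] az 89.4 tilt [-1.     0.007 -0.002] open 0.521 F [-1.3  0.4 -0.7]
```

>>> jog_arm --pt "0.08 -0.02 0.02" --pt "0.08 0 0" --pt "0.06 0 0" --pt "0 0 0" --spin '[0, 0, 0, 0]'

```text
clock: 10.15
tool_pos: [0.5108, 0.0141, 0.0578]
eef_rot: [[-0.009, -1.0, 0.012], [-0.002, 0.012, 1.0], [-1.0, 0.009, -0.002]]
force: [0.1, 0.4, 1.0]
opening: 0.52
```

```bash
python3 d.py .511 .015 .057
```

```text
clk 10.15 pos [0.5108 0.0141 0.0578] units [ 0.008 -0.002  0.009] az 89.33 tilt [-1.     0.009 -0.002] open 0.52 F [0.1 0.4 1. ]
```

>>> jog_arm --pt "0.01 0 0" --pt "0.01 0 0" --spin '[0, 0]'

```text
clock: 10.32
tool_pos: [0.5107, 0.0143, 0.0571]
eef_rot: [[-0.01, -1.0, 0.011], [-0.002, 0.011, 1.0], [-1.0, 0.01, -0.002]]
force: [-8.3, 1.0, 14.7]
opening: 0.522
```

>>> jog_arm --pt "0 0 0" --pt "0 0 0" --pt "0 0 0" --pt "0 0 0" --spin '[0, 0, 0, 0]' --gripper 0.8

```text
clock: 10.65
tool_pos: [0.5115, 0.0141, 0.0584]
eef_rot: [[-0.007, -1.0, 0.011], [-0.002, 0.011, 1.0], [-1.0, 0.007, -0.002]]
force: [0.3, 0.1, -0.6]
opening: 0.788
```

>>> jog_arm --pt "-0.1 0 0" --pt "-0.2 0 0" --pt "-0.3 0 0" --pt "-0.3 0 0" --pt "-0.3 0 0" --pt "-0.2 0 0" --pt "0 0 0" --spin '[0, 0, 0, 0, 0, 0, 0]'

```text
clock: 11.23
tool_pos: [0.5117, 0.0145, 0.2081]
eef_rot: [[-0.008, -1.0, 0.011], [-0.002, 0.011, 1.0], [-1.0, 0.008, -0.002]]
force: [0.4, 0.4, 0.6]
opening: 0.801
```

```bash
python3 d.py .478 .335 .2;  python3 - <<'E'
from h import *
T=read_camera("top");S=read_camera("side")
cv2.imwrite("pics/m4.png",np.hstack([T["img"][130:330,200:400],S["img"][150:350,200:400]])[:,:,::-1].repeat(2,0).repeat(2,1))
E
```

```text
clk 11.23 pos [0.5117 0.0145 0.2081] units [0.076 0.372 3.201] az 89.36 tilt [-1.     0.008 -0.002] open 0.801 F [0.4 0.4 0.6]
```

View pics/m4.png

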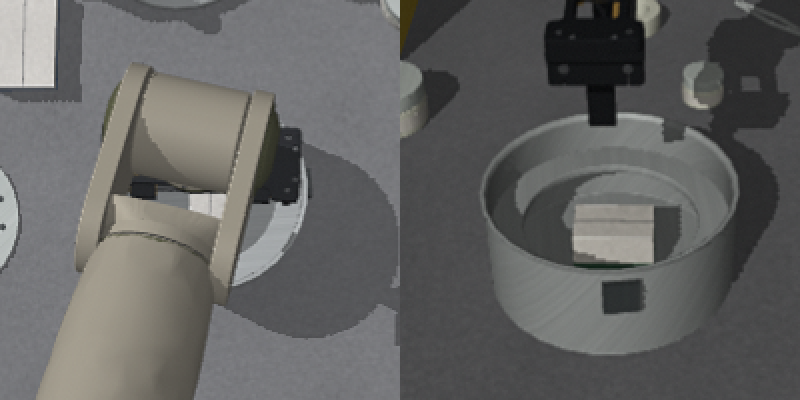

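The carton stands flat in the drum (side view crop (613,235), inside the shoulder opening). Next is the divider.

>>> jog_arm --pt "0 0.02 0.15" --pt "0 0.04 0.3" --pt "0 0.04 0.33" --pt "0 0.04 0.33" --pt "0 0.04 0.33" --pt "0 0.04 0.33" --pt "0 0.04 0.33" --pt "0 0.04 0.33" --pt "0 0.03 0.3" --pt "0 0.03 0.2" --pt "0 0 0.1" --pt "0 0 0" --spin '[0, 0, 0, 0, 0, 0, 0, 0, 0, 0, 0, 0]' --gripper 0.7

```text
clock: 12.33
tool_pos: [0.4695, 0.3295, 0.1856]
eef_rot: [[-0.044, -0.999, 0.016], [-0.008, 0.016, 1.0], [-0.999, 0.044, -0.008]]
force: [1.2, -0.2, 0.2]
opening: 0.699
```

```bash
python3 d.py .478 .335 .08
```

```text
clk 12.33 pos [0.4695 0.3295 0.1856] units [ 1.051 -0.131  0.065] az 89.09 tilt [-0.999  0.044 -0.008] open 0.699 F [ 1.2 -0.2  0.2]
```

>>> jog_arm --pt "0.1 -0.07 0.03" --pt "0.15 -0.06 0.03" --pt "0.15 0 0" --pt "0.15 0 0" --pt "0.15 0 0" --pt "0.15 0 0" --pt "0.1 0 0" --pt "0.05 0 0" --pt "0 0 0" --spin '[0, 0, 0, 0, 0, 0, 0, 0, 0]'

```text
clock: 13.08
tool_pos: [0.4792, 0.3237, 0.0751]
eef_rot: [[-0.053, -0.998, 0.023], [-0.013, 0.023, 1.0], [-0.999, 0.052, -0.015]]
force: [1.0, 0.9, -0.3]
opening: 0.698
```

```bash
python3 d.py .478 .335 .028;  python3 - <<'E'
from h import *
T=read_camera("top");S=read_camera("side")
for c in(T,S): print(proj(c,[[.478,.335,.037]]))
cv2.imwrite("pics/m5.png",np.hstack([T["img"][140:340,60:260],S["img"][280:480,220:420]])[:,:,::-1].repeat(2,0).repeat(2,1))
E
```

```text
clk 13.08 pos [0.4792 0.3237 0.0751] units [ 0.469 -0.01   0.119] az 88.7 tilt [-0.999  0.052 -0.015] open 0.698 F [ 1.   0.9 -0.3]
[[166.0106742  237.68755169]]
[[321.61195524 422.79728973]]
```

View pics/m5.png

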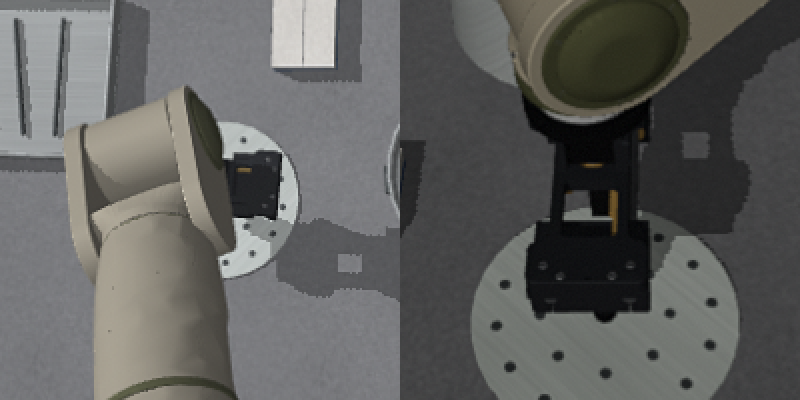

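>>> jog_arm --pt "0.05 0 0.06" --pt "0.08 0 0.06" --pt "0.08 0 0" --pt "0.05 0 0" --pt "0 0 0" --spin '[0, 0, 0, 0, 0]'

```text
clock: 13.6
tool_pos: [0.4798, 0.3381, 0.0502]
eef_rot: [[-0.046, -0.999, 0.022], [-0.01, 0.022, 1.0], [-0.999, 0.046, -0.011]]
force: [-0.2, -0.8, 0.2]
opening: 0.704
```

```bash
python3 d.py .478 .335 .028
```

```text
clk 13.60 pos [0.4798 0.3381 0.0502] units [ 0.223  0.007 -0.029] az 88.75 tilt [-0.999  0.046 -0.011] open 0.704 F [-0.2 -0.8  0.2]
```

>>> jog_arm --pt "0.08 0 -0.02" --pt "0.08 0 -0.01" --pt "0.04 0 0" --pt "0 0 0" --spin '[0, 0, 0, 0]'

```text
clock: 13.93
tool_pos: [0.4784, 0.3345, 0.0277]
eef_rot: [[-0.047, -0.999, 0.021], [-0.011, 0.022, 1.0], [-0.999, 0.047, -0.012]]
force: [0.2, 0.4, -0.3]
opening: 0.702
```

```bash
python3 d.py .478 .335 .028
```

```text
clk 13.93 pos [0.4784 0.3345 0.0277] units [-0.003  0.005  0.005] az 88.77 tilt [-0.999  0.047 -0.012] open 0.702 F [ 0.2  0.4 -0.3]
```

>>> jog_arm --pt "0 0 0" --pt "0 0 0" --pt "0 0 0" --pt "0 0 0" --pt "0 0 0" --pt "0 0 0" --pt "0 0 0" --pt "0 0 0" --pt "0 0 0" --spin '[0, 0, 0, 0, 0, 0, 0, 0, 0]' --gripper 0 --grip_force 30

```text
clock: 14.68
tool_pos: [0.479, 0.3345, 0.0285]
eef_rot: [[-0.045, -0.999, 0.022], [-0.01, 0.022, 1.0], [-0.999, 0.045, -0.011]]
force: [-0.3, 0.2, -1.0]
opening: 0.168
```

```bash
python3 d.py .478 .335 .15
```

```text
clk 14.68 pos [0.479  0.3345 0.0285] units [-1.213  0.065 -0.009] az 88.75 tilt [-0.999  0.045 -0.011] open 0.168 F [-0.3  0.2 -1. ]
```

>>> jog_arm --pt "-0.04 0 0" --pt "-0.1 0 0" --pt "-0.15 0.01 0" --pt "-0.2 0.01 0" --pt "-0.2 0.01 0" --pt "-0.2 0.01 0" --pt "-0.2 0.01 0" --pt "-0.2 0.01 0" --pt "-0.2 0 0" --pt "-0.1 0 0" --pt "0 0 0" --spin '[0, 0, 0, 0, 0, 0, 0, 0, 0, 0, 0]'

```text
clock: 15.6
tool_pos: [0.4793, 0.3359, 0.2014]
eef_rot: [[-0.045, -0.999, 0.022], [-0.01, 0.022, 1.0], [-0.999, 0.045, -0.011]]
force: [-0.2, -0.1, -0.5]
opening: 0.171
```

```bash
python3 d.py .511 .015 .19;  python3 - <<'E'
from h import *
S=read_camera("side")
cv2.imwrite("pics/s6.png",S["img"][:,:,::-1])
E
```

```text
clk 15.60 pos [0.4793 0.3359 0.2014] units [ 0.134 -0.393 -3.2  ] az 88.76 tilt [-0.999  0.045 -0.011] open 0.171 F [-0.2 -0.1 -0.5]
```

View pics/s6.png

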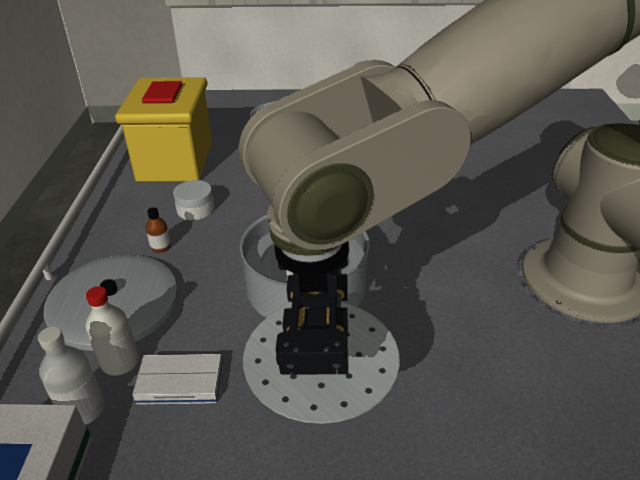

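The divider is lifted and roughly level, with its disc centred at (321,360).

>>> jog_arm --pt "0 -0.02 -0.1" --pt "0 -0.025 -0.2" --pt "0 -0.025 -0.2" --pt "0 -0.025 -0.2" --pt "0 -0.025 -0.2" --pt "0 -0.025 -0.2" --pt "0 -0.025 -0.2" --pt "0 -0.025 -0.2" --pt "0 -0.025 -0.2" --pt "0 -0.025 -0.2" --pt "0 -0.025 -0.2" --pt "0 -0.025 -0.1" --spin '[0, 0, 0, 0, 0, 0, 0, 0, 0, 0, 0, 0]'

```text
clock: 16.65
tool_pos: [0.498, 0.0992, 0.1907]
eef_rot: [[-0.067, -0.998, 0.018], [-0.015, 0.02, 1.0], [-0.998, 0.067, -0.017]]
force: [-0.1, -0.6, -2.2]
opening: 0.167
```

```bash
python3 d.py .511 .015 .19
```

```text
clk 16.65 pos [0.498  0.0992 0.1907] units [ 0.011 -0.146 -0.84 ] az 88.94 tilt [-0.998  0.067 -0.017] open 0.167 F [-0.1 -0.6 -2.2]
```

>>> jog_arm --pt "0 -0.02 -0.15" --pt "0 -0.03 -0.2" --pt "0 -0.03 -0.2" --pt "0 -0.03 -0.15" --pt "0 -0.03 -0.1" --pt "0 0 0" --pt "0 0 0" --spin '[0, 0, 0, 0, 0, 0, 0]'

```text
clock: 17.23
tool_pos: [0.5085, 0.0123, 0.1865]
eef_rot: [[-0.076, -0.997, 0.022], [-0.013, 0.023, 1.0], [-0.997, 0.076, -0.015]]
force: [-0.3, 0.6, -1.3]
opening: 0.175
```

```bash
python3 d.py .511 .015 .12
```

```text
clk 17.23 pos [0.5085 0.0123 0.1865] units [ 0.66  -0.075  0.037] az 88.74 tilt [-0.997  0.076 -0.015] open 0.175 F [-0.3  0.6 -1.3]
```

>>> jog_arm --pt "0.08 -0.03 0.02" --pt "0.1 -0.03 0.02" --pt "0.1 0 0" --pt "0.1 0 0" --pt "0.06 0 0" --pt "0 0 0" --spin '[0, 0, 0, 0, 0, 0]'

```text
clock: 17.73
tool_pos: [0.5106, 0.0208, 0.136]
eef_rot: [[-0.079, -0.997, 0.017], [-0.012, 0.018, 1.0], [-0.997, 0.079, -0.014]]
force: [-0.5, -0.7, -1.1]
opening: 0.174
```

```bash
python3 d.py .511 .015 .087;  python3 - <<'E'
from h import *
T=read_camera("top");S=read_camera("side")
cv2.imwrite("pics/m7.png",np.hstack([T["img"][130:330,200:400],S["img"][150:350,200:400]])[:,:,::-1].repeat(2,0).repeat(2,1))
E
```

```text
clk 17.73 pos [0.5106 0.0208 0.136 ] units [ 0.489 -0.043 -0.051] az 89.01 tilt [-0.997  0.079 -0.014] open 0.174 F [-0.5 -0.7 -1.1]
```

View pics/m7.png

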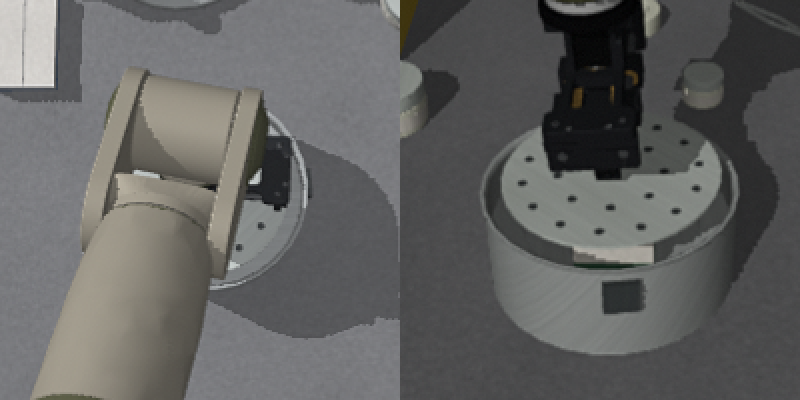

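The disc hovers over the drum in the side view, centred at crop (613,185), inside the rim. I'll correct the 5 mm y offset while descending.

>>> jog_arm --pt "0.02 -0.02 -0.05" --pt "0.06 -0.01 0" --pt "0.06 0 0" --pt "0 0 0" --spin '[0, 0, 0, 0]'

```text
clock: 18.17
tool_pos: [0.5142, 0.0148, 0.1233]
eef_rot: [[-0.074, -0.997, 0.017], [-0.013, 0.018, 1.0], [-0.997, 0.074, -0.015]]
force: [0.2, -0.2, -1.0]
opening: 0.17
```

```bash
python3 d.py .511 .015 .087
```

```text
clk 18.17 pos [0.5142 0.0148 0.1233] units [0.364 0.005 0.007] az 89.01 tilt [-0.997  0.074 -0.015] open 0.17 F [ 0.2 -0.2 -1. ]
```

>>> jog_arm --pt "0.08 0.01 0" --pt "0.08 0 0" --pt "0.08 0 0" --pt "0 0 0" --spin '[0, 0, 0, 0]'

```text
clock: 18.5
tool_pos: [0.511, 0.0144, 0.0968]
eef_rot: [[-0.074, -0.997, 0.018], [-0.013, 0.019, 1.0], [-0.997, 0.074, -0.015]]
force: [-1.1, -0.1, -2.3]
opening: 0.165
```

```bash
python3 d.py .511 .015 .087
```

```text
clk 18.50 pos [0.511  0.0144 0.0968] units [ 0.098 -0.007  0.008] az 88.99 tilt [-0.997  0.074 -0.015] open 0.165 F [-1.1 -0.1 -2.3]
```

>>> jog_arm --pt "0.04 0 0" --pt "0.03 0 0" --pt "0 0 0" --spin '[0, 0, 0]'

```text
clock: 18.75
tool_pos: [0.5103, 0.0143, 0.0887]
eef_rot: [[-0.074, -0.997, 0.018], [-0.013, 0.019, 1.0], [-0.997, 0.074, -0.014]]
force: [0.0, -0.5, -0.2]
opening: 0.17
```

```bash
python3 d.py .511 .015 .087
```

```text
clk 18.75 pos [0.5103 0.0143 0.0887] units [ 0.016 -0.008  0.007] az 88.99 tilt [-0.997  0.074 -0.014] open 0.17 F [ 0.  -0.5 -0.2]
```

>>> jog_arm --pt "0.015 0 0" --pt "0 0 0" --spin '[0, 0]'

```text
clock: 18.92
tool_pos: [0.5104, 0.0142, 0.0873]
eef_rot: [[-0.074, -0.997, 0.018], [-0.013, 0.019, 1.0], [-0.997, 0.074, -0.015]]
force: [-0.9, -0.3, 0.0]
opening: 0.168
```

>>> jog_arm --pt "0 0 0" --pt "0 0 0" --pt "0 0 0" --pt "0 0 0" --pt "0 0 0" --spin '[0, 0, 0, 0, 0]' --gripper 0.5

```text
clock: 19.33
tool_pos: [0.5112, 0.0141, 0.0884]
eef_rot: [[-0.071, -0.997, 0.018], [-0.014, 0.019, 1.0], [-0.997, 0.071, -0.015]]
force: [0.9, 1.0, 0.8]
opening: 0.496
```

>>> jog_arm --pt "-0.05 0.004 0" --pt "-0.1 0.008 0" --pt "-0.15 0.01 0" --pt "-0.2 0.01 0" --pt "-0.25 0.01 0" --pt "-0.25 0 0" --pt "-0.2 0 0" --pt "0 0 0" --spin '[0, 0, 0, 0, 0, 0, 0, 0]'

```text
clock: 20.0
tool_pos: [0.5151, 0.0162, 0.2189]
eef_rot: [[-0.071, -0.997, 0.017], [-0.014, 0.018, 1.0], [-0.997, 0.07, -0.015]]
force: [0.7, -0.3, -0.9]
opening: 0.502
```

```bash
python3 d.py .421 -.258 .2;  python3 - <<'E'
from h import *
T=read_camera("top");S=read_camera("side")
cv2.imwrite("pics/m8.png",np.hstack([T["img"][130:330,200:400],S["img"][150:350,200:400]])[:,:,::-1].repeat(2,0).repeat(2,1))
E
```

```text
clk 20.00 pos [0.5151 0.0162 0.2189] units [ 0.293  0.874 -2.755] az 89.0 tilt [-0.997  0.07  -0.015] open 0.502 F [ 0.7 -0.3 -0.9]
```

View pics/m8.png

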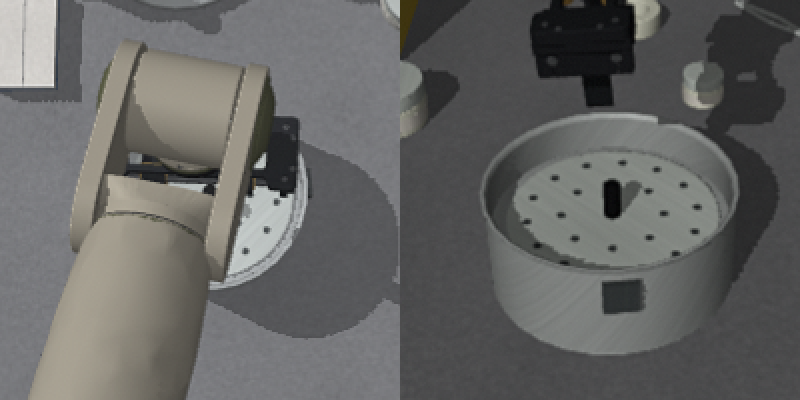

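The divider lies level and centred in the drum, with the knob upright at side crop (612,198). Next is the jar.

>>> jog_arm --pt "0 0.03 -0.1" --pt "0 0.06 -0.2" --pt "0 0.06 -0.2" --pt "0 0.06 -0.2" --pt "0 0.06 -0.2" --pt "0 0.06 -0.2" --pt "0 0.06 -0.2" --pt "0 0.06 -0.2" --pt "0 0.06 -0.2" --pt "0 0.06 -0.2" --pt "0 0.06 -0.2" --pt "0 0.06 -0.2" --spin '[0, 0, 0, 0, 0, 0, 0, 0, 0, 0, 0, 0]' --gripper 0.85

```text
clock: 21.1
tool_pos: [0.4282, -0.223, 0.21]
eef_rot: [[-0.102, -0.995, 0.013], [-0.001, 0.013, 1.0], [-0.995, 0.102, -0.002]]
force: [0.6, -0.1, -0.5]
opening: 0.849
```

```bash
python3 d.py .421 -.258 .15
```

```text
clk 21.10 pos [ 0.4282 -0.223   0.21  ] units [ 0.604  0.007 -0.35 ] az 89.26 tilt [-0.995  0.102 -0.002] open 0.849 F [ 0.6 -0.1 -0.5]
```

>>> jog_arm --pt "0.05 0 -0.15" --pt "0.12 0 -0.15" --pt "0.15 0 -0.05" --pt "0.15 0 0" --pt "0.15 0 0" --pt "0.15 0 0" --pt "0.15 0 0" --pt "0.1 0 0" --pt "0.05 0 0" --pt "0 0 0" --spin '[0, 0, 0, 0, 0, 0, 0, 0, 0, 0]'

```text
clock: 21.93
tool_pos: [0.4034, -0.2641, 0.0886]
eef_rot: [[-0.118, -0.993, 0.022], [0.014, 0.02, 1.0], [-0.993, 0.118, 0.012]]
force: [-0.6, -0.3, 0.1]
opening: 0.848
```

```bash
python3 d.py .421 -.258 .025;  python3 - <<'E'
from h import *
T=read_camera("top");S=read_camera("side")
ds=silhouettes(S,"jar_mid")
for e in ds[:2]: print(e["confidence"],e["point"],np.round(fit([(S,e["pixels"])],"jar_mid",(.421,-.258)),4))
cv2.imwrite("pics/m9.png",np.hstack([T["img"][180:330,350:500],S["img"][110:260,280:430]])[:,:,::-1].repeat(2,0).repeat(2,1))
E
```

```text
clk 21.93 pos [ 0.4034 -0.2641  0.0886] units [ 0.611 -0.249  0.057] az 88.75 tilt [-0.993  0.118  0.012] open 0.848 F [-0.6 -0.3  0.1]
0.91 [351.6, 191.5] [-0.903   0.4206 -0.2618  0.    ]
```

View pics/m9.png

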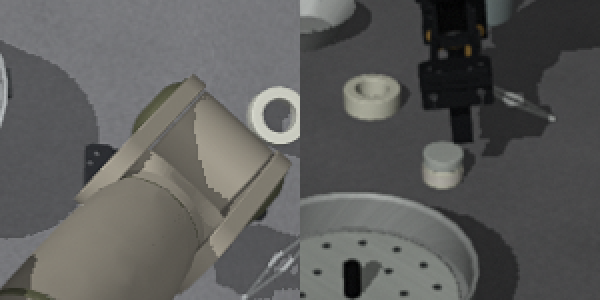

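>>> jog_arm --pt "0 -0.1 0.03" --pt "0 -0.1 0.03" --pt "0.05 -0.04 0" --pt "0.05 0 0" --pt "0 0 0" --spin '[0, 0, 0, 0, 0]'

```text
clock: 22.5
tool_pos: [0.4315, -0.2589, 0.0787]
eef_rot: [[-0.112, -0.994, 0.02], [0.008, 0.019, 1.0], [-0.994, 0.112, 0.006]]
force: [-1.5, 0.1, -0.7]
opening: 0.855
```

```bash
python3 d.py .421 -.258 .025; python3 -c "
from plant import *
s=read_state();print(s['joints'],s['joint_velocities'])"
```

```text
clk 22.50 pos [ 0.4315 -0.2589  0.0787] units [0.545 0.044 0.004] az 88.85 tilt [-0.994  0.112  0.006] open 0.855 F [-1.5  0.1 -0.7]
[-0.74125589  0.5309048   1.69687822 -0.08266233  1.00326765 -2.24463302] [ 0.01307939  0.00249477 -0.0229675  -0.00059739  0.00957135  0.0022483 ]
```

>>> jog_arm --pt "0.08 0.04 0" --pt "0.1 0 0" --pt "0.1 0 0" --pt "0.08 0 0" --pt "0 0 0" --spin '[0, 0, 0, 0, 0]'

```text
clock: 22.92
tool_pos: [0.4217, -0.2581, 0.0392]
eef_rot: [[-0.113, -0.993, 0.02], [0.009, 0.019, 1.0], [-0.994, 0.113, 0.007]]
force: [0.5, -0.1, -0.2]
opening: 0.851
```

```bash
python3 d.py .421 -.258 .025
```

```text
clk 22.92 pos [ 0.4217 -0.2581  0.0392] units [ 0.142 -0.009 -0.   ] az 88.85 tilt [-0.994  0.113  0.007] open 0.851 F [ 0.5 -0.1 -0.2]
```

>>> jog_arm --pt "0.08 -0.01 0" --pt "0.06 0 0" --pt "0 0 0" --spin '[0, 0, 0]'

```text
clock: 23.17
tool_pos: [0.4206, -0.258, 0.0234]
eef_rot: [[-0.113, -0.993, 0.021], [0.009, 0.02, 1.0], [-0.994, 0.114, 0.007]]
force: [-0.6, -0.2, -0.3]
opening: 0.852
```

```bash
python3 d.py .421 -.258 .025
```

```text
clk 23.17 pos [ 0.4206 -0.258   0.0234] units [-0.016 -0.002  0.   ] az 88.81 tilt [-0.994  0.114  0.007] open 0.852 F [-0.6 -0.2 -0.3]
```

>>> jog_arm --pt "0 0 0" --pt "0 0 0" --pt "0 0 0" --pt "0 0 0" --pt "0 0 0" --pt "0 0 0" --spin '[0, 0, 0, 0, 0, 0]' --gripper 0.3 --grip_force 20

```text
clock: 23.67
tool_pos: [0.4212, -0.2584, 0.0241]
eef_rot: [[-0.112, -0.993, 0.021], [0.008, 0.02, 1.0], [-0.994, 0.112, 0.006]]
force: [-0.1, -0.2, 0.1]
opening: 0.493
```

```bash
python3 d.py .421 -.258 .025
```

```text
clk 23.67 pos [ 0.4212 -0.2584  0.0241] units [-0.009  0.003  0.004] az 88.82 tilt [-0.994  0.112  0.006] open 0.493 F [-0.1 -0.2  0.1]
```

>>> jog_arm --pt "-0.05 0 0" --pt "-0.1 0.01 0" --pt "-0.2 0.02 0" --pt "-0.2 0.02 0" --pt "-0.25 0.03 0" --pt "-0.25 0.03 0" --pt "-0.25 0.03 0" --pt "-0.25 0.03 0" --pt "-0.2 0.02 0" --pt "-0.1 0 0" --pt "0 0 0" --spin '[0, 0, 0, 0, 0, 0, 0, 0, 0, 0, 0]'

```text
clock: 24.58
tool_pos: [0.4222, -0.2583, 0.2273]
eef_rot: [[-0.109, -0.994, 0.02], [0.006, 0.019, 1.0], [-0.994, 0.109, 0.004]]
force: [0.5, 0.7, -0.3]
opening: 0.492
```

```bash
python3 d.py .459 .015 .21; python3 - <<'E'
from h import *
S=read_camera("side")
print(proj(S,[[.511,.015,.095]]),proj(S,[[.511,.0125,.095]]))
cv2.imwrite("pics/s10.png",S["img"][60:360,200:440,::-1].repeat(2,0).repeat(2,1))
E
```

```text
clk 24.58 pos [ 0.4222 -0.2583  0.2273] units [ 0.149 -0.331  2.739] az 88.86 tilt [-0.994  0.109  0.004] open 0.492 F [ 0.5  0.7 -0.3]
[[304.04823783 242.03359418]] [[304.09827754 241.13275226]]
```

View pics/s10.png

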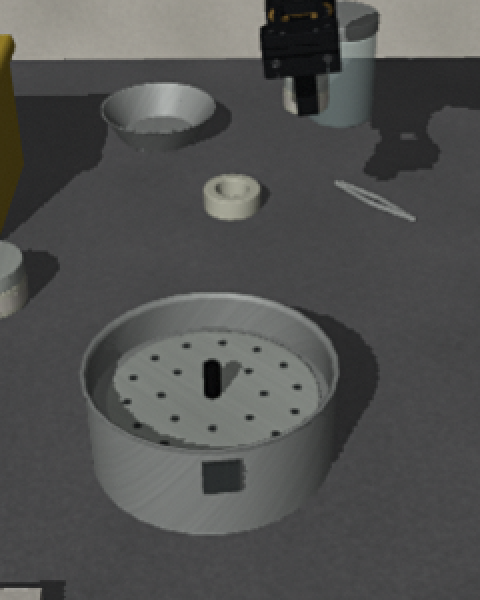

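The jar is held (crop (303,95)). The knob top is at px (306,241) against a predicted (304,242), so the divider is within about 3 mm of centre and seated.

>>> jog_arm --pt "0 -0.02 0.1" --pt "0 -0.025 0.2" --pt "0 -0.025 0.2" --pt "0 -0.025 0.2" --pt "0 -0.025 0.2" --pt "0 -0.025 0.2" --pt "0 -0.025 0.2" --pt "0 -0.025 0.2" --pt "0 -0.025 0.2" --pt "0 -0.025 0.2" --pt "0 -0.025 0.2" --pt "0 -0.025 0.2" --spin '[0, 0, 0, 0, 0, 0, 0, 0, 0, 0, 0, 0]'

```text
clock: 25.63
tool_pos: [0.4507, -0.0115, 0.2139]
eef_rot: [[-0.13, -0.991, 0.025], [0.019, 0.023, 1.0], [-0.991, 0.131, 0.016]]
force: [-0.1, -1.5, -0.3]
opening: 0.492
```

```bash
python3 d.py .456 .015 .19
```

```text
clk 25.63 pos [ 0.4507 -0.0115  0.2139] units [ 0.235 -0.077  0.262] az 88.56 tilt [-0.991  0.131  0.016] open 0.492 F [-0.1 -1.5 -0.3]
```

>>> jog_arm --pt "0.02 -0.03 0.13" --pt "0.08 -0.03 0.1" --pt "0.1 -0.02 0.03" --pt "0.1 -0.02 0" --pt "0.1 -0.02 0" --pt "0.1 0 0" --pt "0.05 0 0" --pt "0 0 0" --spin '[0, 0, 0, 0, 0, 0, 0, 0]'

```text
clock: 26.3
tool_pos: [0.4501, 0.0243, 0.1482]
eef_rot: [[-0.144, -0.989, 0.019], [0.022, 0.016, 1.0], [-0.989, 0.145, 0.019]]
force: [0.5, 0.6, 0.0]
opening: 0.49
```

```bash
python3 d.py .456 .015 .085
```

```text
clk 26.30 pos [0.4501 0.0243 0.1482] units [ 0.615 -0.151 -0.104] az 88.91 tilt [-0.989  0.145  0.019] open 0.49 F [0.5 0.6 0. ]
```

>>> jog_arm --pt "0.05 -0.08 -0.06" --pt "0.06 -0.07 -0.04" --pt "0.06 0 0" --pt "0 0 0" --spin '[0, 0, 0, 0]'

```text
clock: 26.63
tool_pos: [0.4636, 0.0129, 0.1271]
eef_rot: [[-0.145, -0.989, 0.02], [0.022, 0.017, 1.0], [-0.989, 0.145, 0.019]]
force: [-0.5, 0.5, -1.3]
opening: 0.493
```

```bash
python3 d.py .456 .015 .085
```

```text
clk 26.63 pos [0.4636 0.0129 0.1271] units [0.428 0.015 0.012] az 88.86 tilt [-0.989  0.145  0.019] open 0.493 F [-0.5  0.5 -1.3]
```

>>> jog_arm --pt "0.08 0.01 0.01" --pt "0.1 0 0" --pt "0.1 0 0" --pt "0.08 0 0" --pt "0 0 0" --spin '[0, 0, 0, 0, 0]'

```text
clock: 27.05
tool_pos: [0.457, 0.0147, 0.0889]
eef_rot: [[-0.144, -0.989, 0.021], [0.022, 0.018, 1.0], [-0.989, 0.144, 0.019]]
force: [0.7, -0.8, -1.7]
opening: 0.492
```

```bash
python3 d.py .456 .015 .085
```

```text
clk 27.05 pos [0.457  0.0147 0.0889] units [0.04  0.004 0.002] az 88.82 tilt [-0.989  0.144  0.019] open 0.492 F [ 0.7 -0.8 -1.7]
```

>>> jog_arm --pt "0.02 0 0" --pt "0.015 0 0" --pt "0 0 0" --spin '[0, 0, 0]'

```text
clock: 27.3
tool_pos: [0.4565, 0.0149, 0.0856]
eef_rot: [[-0.143, -0.989, 0.02], [0.022, 0.017, 1.0], [-0.989, 0.144, 0.019]]
force: [0.3, -0.3, -0.3]
opening: 0.493
```

```bash
python3 d.py .456 .015 .085; python3 - <<'E'
from h import *
S=read_camera("side")
cv2.imwrite("pics/s11.png",S["img"][160:330,220:400,::-1].repeat(4,0).repeat(4,1)[:600])
E
```

```text
clk 27.30 pos [0.4565 0.0149 0.0856] units [0.007 0.004 0.001] az 88.83 tilt [-0.989  0.144  0.019] open 0.493 F [ 0.3 -0.3 -0.3]
```

View pics/s11.png

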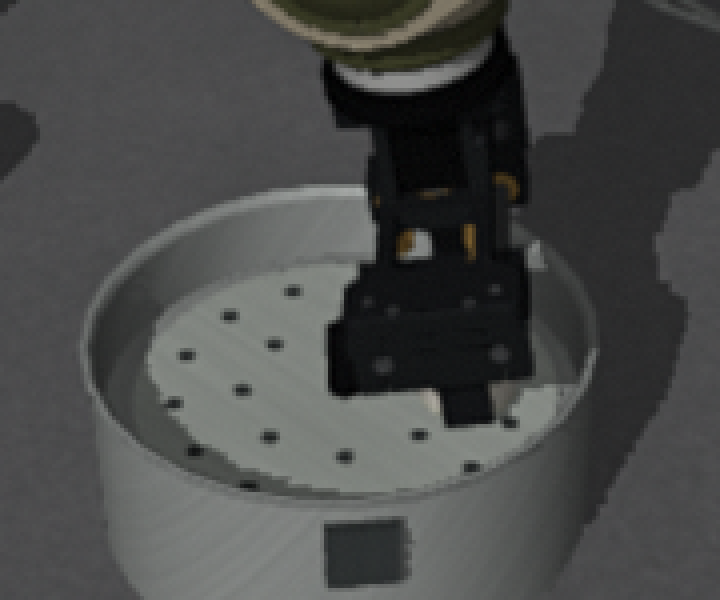

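The jar sits on or just above the divider, right of the knob (crop (470,400)). I'll lower it 1 mm more and then release.

>>> jog_arm --pt "0.01 0 0" --pt "0 0 0" --spin '[0, 0]'

```text
clock: 27.52
tool_pos: [0.4568, 0.0149, 0.0855]
eef_rot: [[-0.142, -0.99, 0.02], [0.021, 0.017, 1.0], [-0.99, 0.142, 0.019]]
force: [-0.5, -0.1, 0.5]
opening: 0.495
```

>>> jog_arm --pt "0 0 0" --pt "0 0 0" --pt "0 0 0" --pt "0 0 0" --spin '[0, 0, 0, 0]' --gripper 0.75

```text
clock: 27.85
tool_pos: [0.4574, 0.0148, 0.086]
eef_rot: [[-0.14, -0.99, 0.02], [0.021, 0.018, 1.0], [-0.99, 0.14, 0.018]]
force: [0.2, 0.1, 0.2]
opening: 0.747
```

>>> jog_arm --pt "-0.05 0.007 0" --pt "-0.1 0.01 0" --pt "-0.15 0.02 0" --pt "-0.2 0.02 0" --pt "-0.25 0.02 0" --pt "-0.25 0 0" --pt "-0.3 0 0" --pt "-0.3 0 0" --pt "-0.2 0 0" --pt "0 0 0" --spin '[0, 0, 0, 0, 0, 0, 0, 0, 0, 0]'

```text
clock: 28.68
tool_pos: [0.4742, 0.0112, 0.2805]
eef_rot: [[-0.139, -0.99, 0.02], [0.021, 0.018, 1.0], [-0.99, 0.139, 0.018]]
force: [0.3, -1.2, 0.6]
opening: 0.748
```

>>> jog_arm --pt "0 0 0.1" --pt "0 0 0.2" --pt "0 0 0.25" --pt "0 0 0.25" --pt "0 0 0.25" --pt "0 0 0.25" --pt "0 0 0.25" --pt "0 0 0.25" --pt "0 0 0.25" --pt "0 0 0.1" --pt "0 0 0" --spin '[0, 0, 0, 0, 0, 0, 0, 0, 0, 0, 0]'

```text
clock: 29.6
tool_pos: [0.472, 0.2411, 0.2777]
eef_rot: [[-0.153, -0.988, 0.022], [0.02, 0.019, 1.0], [-0.988, 0.153, 0.017]]
force: [-0.3, 0.0, 0.5]
opening: 0.749
```

```bash
python3 d.py .456 .015 .085; python3 - <<'E'
from h import *
T=read_camera("top");S=read_camera("side")
vt=[(T,silhouettes(T,"jar_mid"))];vs=[(S,silhouettes(S,"jar_mid"))]
for l,(c,d) in (("t",vt[0]),("s",vs[0])):
    for e in d[:2]: print(l,e["confidence"],e["point"],np.round(fit([(c,e["pixels"])],"jar_mid",(.456,.015),.061),4))
for l,c in (("t",T),("s",S)):
    for e in silhouettes(c,"divider_knob")[:1]: print("div",l,e["confidence"],e["point"])
    print(proj(c,[[.511,.015,.095],[.456,.015,.095]]))
cv2.imwrite("pics/m12.png",np.hstack([T["img"][150:300,230:380],S["img"][180:330,230:380]])[:,:,::-1].repeat(2,0).repeat(2,1))
E
```

```text
clk 29.60 pos [0.472  0.2411 0.2777] units [ 1.883 -0.181 -2.296] az 88.72 tilt [-0.988  0.153  0.017] open 0.749 F [-0.3  0.   0.5]
t 0.57 [304.0, 249.6] [-0.8646  0.4558  0.0163  0.    ]
s 0.52 [340.5, 254.2] [-0.3023  0.4519  0.0122  0.    ]
div t 0.92 [304.4, 225.8]
[[304.08123093 223.9860775 ]
 [303.29306372 248.99210872]]
div s 0.82 [285.0, 263.8]
[[304.04823783 242.03359418]
 [336.21553341 242.034046  ]]
```

View pics/m12.png

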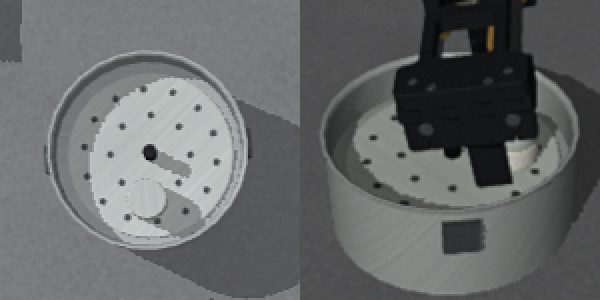

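In the top view the jar stands upright (crop (148,198)), below the knob at (149,152). The gripper blocks the side view, so I'll move it aside and check the level.

>>> jog_arm --pt "-0.1 0 0.1" --pt "-0.2 0 0.2" --pt "-0.2 0 0.2" --pt "-0.1 0 0.2" --pt "0 0 0.2" --pt "0 0.1 0.2" --pt "0 0.2 0" --pt "0 0.2 0" --pt "0 0.2 0" --pt "0 0.2 0" --pt "0 0.1 0" --pt "0 0 0" --spin '[0, 0, 0, 0, 0, 0, 0, 0, 0, 0, 0, 0]'

```text
clock: 30.9
tool_pos: [0.3875, 0.3455, 0.3584]
eef_rot: [[-0.15, -0.988, 0.044], [0.023, 0.041, 0.999], [-0.988, 0.151, 0.016]]
force: [0.1, -1.2, 0.0]
opening: 0.751
```

```bash
python3 d.py .456 .015 .085; python3 - <<'E'
from h import *
T=read_camera("top");S=read_camera("side")
for l,c in (("t",T),("s",S)):
    I=c["img"].copy()
    e=silhouettes(c,"jar_mid")[:1]
    if e: print(l,"jar",e[0]["confidence"],e[0]["point"],np.round(fit([(c,e[0]["pixels"])],"jar_mid",(.456,.015),.061),4))
    t=np.linspace(0,2*np.pi,60)
    for r,cx in ((.093,.508),):
        q=proj(c,np.c_[cx+r*np.cos(t),.015+r*np.sin(t),0*t+.061]); 
        x0,y0=(230,150) if l=="t" else (230,180)
        b=I[y0:y0+150,x0:x0+150].repeat(4,0).repeat(4,1).copy()
        for p in q: cv2.circle(b,tuple(np.round((p-[x0,y0]+.5)*4).astype(int).tolist()),2,(255,0,0),-1)
    cv2.imwrite(f"pics/f13{l}.png",b[:,:,::-1])
E
```

```text
clk 30.90 pos [0.3875 0.3455 0.3584] units [ 2.524 -1.225 -3.316] az 87.47 tilt [-0.988  0.151  0.016] open 0.751 F [ 0.1 -1.2  0. ]
s jar 0.92 [335.2, 248.2] [-0.924   0.4559  0.0138  0.    ]
```

View pics/f13s.png

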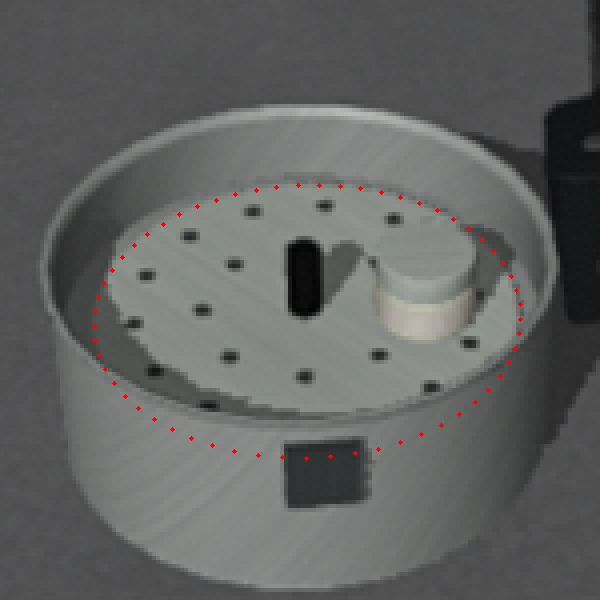

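View pics/f13t.png

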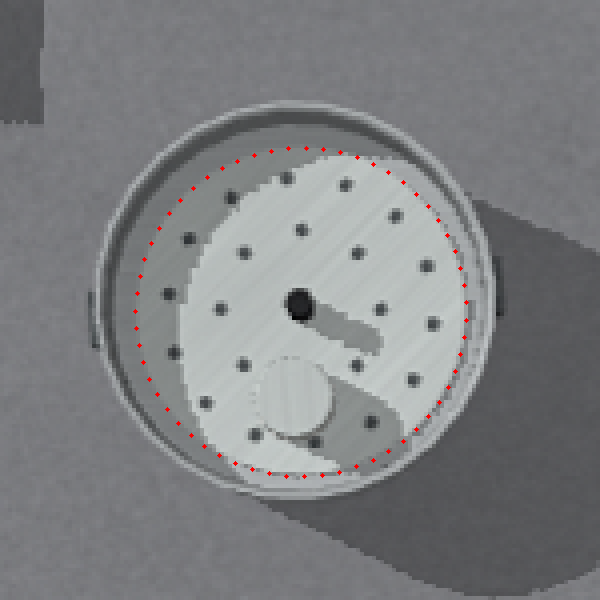

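```bash
python3 -c "
from plant import *
print(close_job(), read_state()['clock'])"
```

```text
the job is handed in; nothing more can be done
the job is handed in; nothing more can be done
```

The drum is packed as asked and handed in at about 31 s of the 69 s allowed. I put the carton on the drum floor, then laid the divider knob-up on the shoulder, and finally stood the jar lid-up on the divider. The gripper was open and well clear at hand-in.

**Last checks:**
- **Carton:** it stood flat inside the shoulder opening when I last saw it, before the divider covered it.
- **Divider:** its outline matches a level disc at shoulder height in both views. It sits about 3–4 mm off the drum's centre.
- **Jar:** it is upright about 50 mm from the knob axis, at roughly (0.456, 0.014) by the last side-view fit.

**What went wrong or disagreed:**
- The first attempt to grip the carton closed above it without touching it, so I repeated it more slowly.
- The tool gradually tilted, reaching about 9° by the end. The divider and jar themselves were only about 2° off level while held, and both settled flat on release.
- In the last top picture the network did not find the jar, although it is plainly visible there. An earlier top-view fit put it at (0.456, 0.016).
- While the gripper blocked part of the jar, one side-view fit was poor (0.30 overlap). The clear side view afterwards gave 0.92.

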